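# Hook a tool ledge into slotted uprights and press it down until it locks

### The arm

A 6-joint arm with a two-finger parallel gripper is mounted at the origin on a cart in front of the work surface, level with it; the furniture and walls round the work are solid. World frame = base frame: x ahead of the robot, y to its left, z up, the work surface at z = 0. Lengths are in m, angles in rad, forces in N, time in s.
With the tool pointing down it reaches from about 0.3 to 0.775 m from the base axis. Payload 14.6 kg.
Tool frame: the origin (TCP) lies on the centre line of the jaws, within the pads' length; the fingertips stand ctrl.tcp_to_tips ahead of it and the grasp point (between the pads) lies 2 mm behind it (ctrl.tcp_to_tips is the distance from the TCP to the fingertips, in m); z points along the fingers, y is the line along which they close (so a half turn about z gives the same grasp; the last joint's range is limited). The gripper opens to 94 mm and grips with 3 to 60 N. Pads are 16 mm wide; open, the fingers measure 119 mm over their backs; the gripper's body (75 mm by 177 mm) begins 78 mm behind the grasp point.
Start: joints at [-1.256, 0.3, 1.521, -0, 1.321, -0.067], TCP at [0.205, -0.51, 0.222] pointing down, gripper open.
Joint ranges: [-3.03, 3.03], [-0.79, 2.21], [0.23, 2.52], [-1.04, 4.18], [0, 3.07], [-2.55, 2.55]. Speed limits (rad/s): [2.22, 2.22, 2.57, 3.14, 3.14, 3.14].

### API

Orientations are given as [roll, pitch, yaw] about the fixed x, y, z axes, in that order (R = Rz(yaw) Ry(pitch) Rx(roll)).
In Python, from station import telemetry, viewer, hand_in, ctrl gives the robot as it stands.
- The arm moves only by the tool step_arm, never from a script. Its argument "plan" is a list of rows, each an object of numbers: "dx", "dy", "dz": the shift along the tool's x, y, z scaled (see below); "rx", "ry", "rz": the turn, a rotation vector about the tool's x, y, z scaled (see below); "claw": the closure, from 0 (fully open) to 1 (shut). In form: [{"dx": .., "dy": .., "dz": .., "rx": .., "ry": .., "rz": .., "claw": ..}, ...]. A call has 1 to 10 rows; each row shifts and turns the commanded pose from where the row before left it, along the tool's axes as they then stand; what a row does not reach is not made up. The controller multiplies each number of a shift by 0.1 m and each number of a turn by 90 degrees. A row lasts 1/10 s, in which the tool goes at most 50 mm and 8.59 degrees, less where a joint would pass 70% of its speed; a pose out of reach is approached as far as the arm can. A call with a number of a shift or a turn outside -1 to 1 is refused whole. A call with a gripper value outside its range is refused whole. The fingers move at their own pace and stop on an object; "grip_force" is the grip in N (left out, the last holds). Time passes only in rows, so rows that do not move let the fingers close. It gives the time, the measured TCP pose, the force, the opening and the grip force at its end, in the units of the state.
- telemetry.get_obs(): the state, without advancing time (a new reading comes with each control period).
- viewer.camera(name): name is "scene" or "top" or "wrist"; returns a dict with "img" (420x560x3 uint8, red, green, blue), "z_map" (420x560 float32, m along the optical axis (not along the pixel's ray), 0 where there is no reading), "fx", "fy", "cx", "cy" (pixels), "R" (3x3) and "t" (3): a world point X has camera coordinates R X + t; the wrist camera has in their place "tool_from_camera" (4x4, takes a point from camera to tool coordinates, whose origin is the TCP and whose axes are the flange's). Camera axes: x right, y down, z forward; pixel columns grow to the right and rows downward; lengths in m; the calibration is good to about 2 mm. A picture is of the moment at which its call begins: read the wrist's pose just before it.
- hand_in(): hands the job in; it is judged then, once.
Trained networks look in a picture, given as the dict that the camera call returned (one of the last four; its "shot" number tells which), for a name from the list of things; names that differ only in an ending like _2 or _b are one class to them, and where a whole thing is asked for, a point or a joint stands for the part that bears it (a point fixed in the world has none). Each returns a list of dicts, best first, with "score" (0 to 1); they miss things now and then, are a little off and sometimes report something else, mostly with a low value. They report only what shows in the picture. A call takes as long as a camera call.
- viewer.recognise(target, picture): "rect" ([left, top, right, bottom] in pixels, round what is visible of it).
The state is a dict: "time_s": time; "qpos": joint angles; "joint_vel": joint speeds; "tau": joint torques, N m; "ee_pos": TCP position; "eef_rot": TCP orientation; "force": force on the tool from outside, world axes, zero at the start; "moment": the same for the moment, N m; "grip_width": finger opening in m; "grip_force": force on a finger pad.
Only numpy, scipy, OpenCV 4.12 (cv2) and the standard library are available. Lean on these libraries where they do the work, as an engineer would, in place of code of your own. Each camera call takes 0.05 s, during which the arm holds its last target. There are 200 camera calls.

### The job

Mount the loose steel tool ledge on the slotted rack: put its two rear claws into the upper pair of slots until its back plate lies against the uprights, then press it down until the spring latch snaps over its catch, so that the ledge hangs level and locked. The slots' exact height is not known, so feel for them gently, never force the parts, and leave the other things on the bench where they are.

Things in the scene. Friction and masses are not known exactly. Their poses are not given: they have to be found in the camera images.
- ledge: Loose dark steel tool ledge, 0.28 kg, standing level on the bench. Origin: underside, mid-width, at the rear face of its back plate; x points rearward, the way the claws point, z up. In mm: floor x -85..0, y +-55, z 0..5, front lip 14 high; back plate x -5..0, y +-55, z 0..56; catch tab on the back, 9 proud, y +-10, z 32.5..36.5, and a pad 5 proud above it.
- ledge_rib (a point): Middle of the top of the ledge's grip rib, 42 mm before the rear face of the back plate and 52 mm above the ledge's underside. The rib is 12 mm wide (along the ledge's y), 74 mm long (x) and stands 47 mm above the 5 mm floor. The ledge balances 32 mm before that rear face (x = -32 mm), 23 mm up.
- ledge_claws (a point): Midway between the rear ends of the two claws: x 11.5, y 0, z 39 mm in the ledge's frame. The claws are at y = +-40 mm, each 5 mm wide: a neck, x 0..11.5, z 44..52, ending in a hook that points down, x 6..11.5, z 26..52 mm.
- rack: Slotted steel rack fixed to the bench, wooden foot 120 x 190 x 12 mm. Origin: on the bench, midway between the two uprights, under their front face; x points into the rack, away from the side where the ledge goes; z up. Uprights: channels at y = +-40 mm, front 4 mm thick, hollow behind, smooth. Channels and latch are clamped 4 to 28 mm below their highest setting (top at z = 206 mm).
- rack_slots (a point): Centre of the upper slots at the channels' highest setting, midway between them, on the front face, 174.5 mm up. Slots 10 wide, 29 mm high, at y = +-40 mm. The true slots are 4 to 28 mm lower, unmeasured: find them by touch. Claws enter when centred to 1.5 mm (ledge origin 39 mm below slot centre); home, necks on the slots' lower ends, is 19.5 mm lower. The slots 80 mm below are unused.
- latch (a joint): Sprung steel latch nose between the uprights, sloped on top: 0 m = fully out, grows when pushed into the rack. As the ledge goes down, its catch tab meets the nose about 14 mm above home and pushes it to 0.006..0.009; about 1.5 mm above home the tab has passed and the nose snaps back to 0.002..0.005: locked (the ledge then droops some 3 degrees). Pressing past takes 10 to 15 N.
- wax_tin: Bystander: round metal tin, 66 mm across, 28 mm high; origin at the centre of its underside. Leave it.
- whetstone: Bystander: dark rectangular stone, 110 x 59 x 22 mm; origin at the centre of its underside. Leave it.
- sand_block: Bystander: pale sanding block, 64 x 92 x 25 mm; origin at the centre of its underside. Leave it.
- screwdriver: Bystander: screwdriver with a wooden handle, 25 x 188 x 24 mm; origin at the centre of its underside. Leave it.
- blank: Bystander: round pale wooden blank, 60 mm across, 50 mm high; origin at the centre of its underside. Leave it.

How it is judged:
On the way, in this order (a step that is already met when the one before it is completed fails the run):
1. the claws are through the upper slots: the back plate lies within 4 mm of the uprights' front face (x of ledge in the frame of rack between -0.004 and 0.003 m and y of ledge in the frame of rack between -0.005 and 0.005 m and z of ledge in the frame of rack between 0.085 and 0.138 m), for 0.1 s.
2. the descending ledge pushes the latch nose in by more than 5 mm (value of joint latch above 0.005 m).
At the end, for the whole second after the job is handed in: The ledge hangs in the upper slots: in the rack's frame its origin is at x -4..3 mm, within 5 mm in y, z 85..115 mm (depending on the channels' height); latch between 0.0018 and 0.006 (snapped in); tilt and yaw error under 0.09 rad; at rest (x of ledge in the frame of rack between -0.004 and 0.003 m and y of ledge in the frame of rack between -0.005 and 0.005 m and z of ledge in the frame of rack between 0.085 and 0.115 m and value of joint latch between 0.0018 and 0.006 m and angle between ledge's own z axis and vertical below 0.09 rad and angle between the x axis of ledge and the x axis of rack, either way round below 0.09 rad and linear speed of ledge below 0.02 m/s); the robot touches nothing.
It fails at once if the ledge is forced against the rack with more than 100 N, all contacts added (contact force between ledge and rack above 100 N).
It fails at once if the robot pushes on the rack with more than 10 N (contact force between the arm and rack above 10 N).
It fails at once if one of the five loose bystanders is moved by more than 30 mm (distance of any of wax_tin, whetstone, sand_block, screwdriver, blank from where it was at the start of the episode above 0.03 m).
It also fails if it takes over 67 s, if anything falls off the work surface, if the arm or the gripper's body presses on something with over 40 N, if the wrist force passes 120 N, or if a joint passes its speed limit or range.

## Working session

There is one attempt and no reset: what is moved stays moved. The work goes in short steps, Python scripts to look and compute and a tool call to move; the robot and the scene stay as the last step left them, time stands still between calls to the robot, and variables do not carry over. Pictures are saved under pics/ and viewed, at most 10 in all, crops included, and the job is handed in when it is done.

Besides the shell and the picture viewer there is one more tool, called after ">>>" by a JSON object that holds its "name" and its "arguments", one argument or row to a line. step_arm: Moves the arm, as the interface text tells. Shifts and turns lie within -1 to 1; 1 stands for 0.1 m of shift or 90 degrees of turn. Its arguments: {"type":"object","properties":{"plan":{"type":"array"},"grip_force":{"type":"number"}},"required":["plan"]}

```bash
mkdir -p pics; ls
cat > h.py <<'E'
from station import telemetry, viewer, hand_in, ctrl
import numpy as np, cv2
def pts(p):
    z=p["z_map"]; v,u=np.mgrid[:z.shape[0],:z.shape[1]]
    C=np.stack([(u-p["cx"])/p["fx"]*z,(v-p["cy"])/p["fy"]*z,z],-1)
    W=(C-p["t"])@p["R"]; W[z==0]=np.nan
    return W
E
python3 - <<'E'
from h import *
print(telemetry.get_obs(), ctrl.tcp_to_tips)
for n in("scene","top"):
    p=viewer.camera(n); cv2.imwrite(f"pics/{n}0.png",p["img"][...,::-1]); np.savez(f"{n}0.npz",**p)
    W=pts(p)
    for t in "ledge rack wax_tin whetstone sand_block screwdriver blank".split():
        for d in viewer.recognise(t,p)[:2]:
            l,tp,r,b=map(int,d["rect"]); w=W[tp:b,l:r].reshape(-1,3); print(n,t,round(d["score"],2),d["rect"],np.round(np.nanmedian(w[w[:,2]>.005],0),3) if (w[:,2]>.005).any() else None)
E
```

```text
pics
{'time_s': 0.0, 'qpos': array([-1.25561097e+00,  3.00462032e-01,  1.52163221e+00, -9.44053522e-06,
        1.32071526e+00, -6.66137687e-02]), 'joint_vel': array([ 1.15506129e-04,  1.28390845e-03, -5.08248005e-05, -1.49588858e-04,
        4.72148865e-04,  3.71334767e-05]), 'tau': array([ 4.21532131e-04, -5.31811595e+01, -3.52739525e+01,  7.07983668e-02,
        2.43141095e-02, -1.27098001e-04]), 'ee_pos': array([ 0.20482964, -0.51014695,  0.22186967]), 'eef_rot': array([-3.14037789e+00, -7.18754863e-05,  3.81801419e-01]), 'force': array([ 1.17006379,  0.23892847, -0.67878959]), 'moment': array([ 0.04327397,  0.02608926, -0.00983802]), 'grip_force': 0.0, 'grip_width': 0.09392935649871413} 0.017
scene ledge 0.98 [191.7, 214.9, 235.3, 251.0] [0.483 0.198 0.024]
scene rack 0.6 [338.3, 229.0, 390.8, 305.1] [ 0.584 -0.325  0.114]
scene wax_tin 0.68 [258.8, 275.9, 275.7, 296.3] [ 0.408 -0.132  0.026]
scene whetstone 0.5 [335.8, 313.2, 367.2, 345.4] [ 0.208 -0.573  0.314]
scene blank 0.68 [336.4, 226.2, 393.9, 303.2] [ 0.581 -0.326  0.123]
top ledge 0.58 [188.0, 220.2, 229.0, 255.5] [0.476 0.204 0.01 ]
top rack 0.71 [335.7, 158.3, 414.2, 218.6] [ 0.609 -0.268  0.014]
top wax_tin 0.74 [121.8, 236.4, 152.7, 248.7] [0.456 0.413 0.02 ]
top wax_tin 0.72 [314.0, 245.4, 334.5, 270.1] [ 0.423 -0.13   0.029]
top whetstone 0.94 [391.9, 232.2, 430.6, 259.1] [ 0.463 -0.382  0.022]
top sand_block 0.8 [183.7, 151.6, 217.5, 179.7] [0.679 0.225 0.022]
top screwdriver 0.65 [120.2, 234.0, 183.8, 245.7] [0.462 0.385 0.017]
top blank 0.83 [160.4, 185.5, 181.6, 205.5] [0.589 0.309 0.049]
```

View pics/scene0.png

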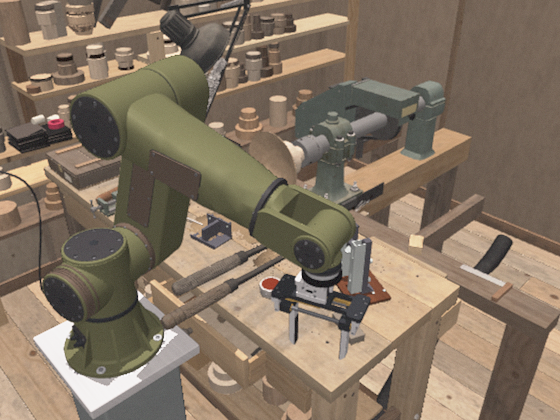

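View pics/top0.png

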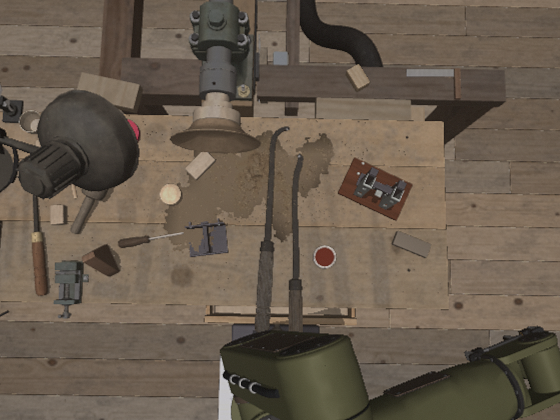

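Run:
```python
from h import *
p=np.load("top0.npz"); W=pts(p); im=p["img"][...,::-1]
a=cv2.resize(im[205:270,170:245],None,fx=5,fy=5,interpolation=cv2.INTER_CUBIC); b=cv2.resize(im[150:215,335:410],None,fx=5,fy=5,interpolation=cv2.INTER_CUBIC)
cv2.imwrite("pics/c.png",np.hstack([a,b]))
def rect(m): 
    q=W[m][:,:2].astype(np.float32); print(len(q),cv2.minAreaRect(q))
M=np.zeros(W.shape[:2],bool); M[215:262,185:235]=1
Z=W[...,2]
for lo,hi in((.003,.08),(.04,.08)): rect(M&(Z>lo)&(Z<hi))
for lo,hi in((.02,.08),(.04,.07)):
    q=W[M&(Z>lo)&(Z<hi)]; print(np.round(q[::max(1,len(q)//25)],3).tolist())
M[:]=0; M[150:222,330:420]=1
rect(M&(Z>.006)&(Z<.25)); rect(M&(Z>.006)&(Z<.018)); rect(M&(Z>.15)); 
q=W[M&(Z>.1)]; print(np.round(q[::max(1,len(q)//25)],3).tolist())
M[:]=0;M[120:330,240:305]=1; print(np.nanmax(np.where(M,Z,0)[100:330]), p["fx"],p["t"],p["R"])
```

```text
1599 ((0.469971626996994, 0.20070816576480865), (0.13431769609451294, 0.1430676430463791), 1.557726502418518)
254 ((0.48999568819999695, 0.21660670638084412), (0.09144129604101181, 0.0985787957906723), 63.96503448486328)
[[0.524, 0.176, 0.048], [0.516, 0.211, 0.034], [0.511, 0.211, 0.053], [0.512, 0.161, 0.054], [0.508, 0.203, 0.053], [0.508, 0.168, 0.063], [0.505, 0.222, 0.055], [0.506, 0.189, 0.053], [0.501, 0.253, 0.056], [0.503, 0.22, 0.05], [0.506, 0.189, 0.026], [0.499, 0.239, 0.055], [0.501, 0.206, 0.045], [0.499, 0.241, 0.022], [0.496, 0.253, 0.02], [0.494, 0.203, 0.024], [0.488, 0.203, 0.026], [0.482, 0.202, 0.028], [0.471, 0.21, 0.054], [0.466, 0.204, 0.053], [0.461, 0.199, 0.05], [0.455, 0.199, 0.048], [0.449, 0.197, 0.056], [0.445, 0.197, 0.034], [0.435, 0.203, 0.051], [0.43, 0.203, 0.054]]
[[0.524, 0.176, 0.048], [0.515, 0.208, 0.041], [0.511, 0.208, 0.055], [0.512, 0.161, 0.054], [0.508, 0.208, 0.057], [0.508, 0.18, 0.056], [0.504, 0.253, 0.056], [0.505, 0.211, 0.057], [0.506, 0.183, 0.057], [0.502, 0.241, 0.057], [0.502, 0.213, 0.057], [0.498, 0.252, 0.06], [0.5, 0.226
[... 749 characters left out ...]
.17], [0.618, -0.311, 0.183], [0.611, -0.242, 0.18], [0.615, -0.259, 0.147], [0.613, -0.251, 0.144], [0.603, -0.223, 0.182], [0.604, -0.313, 0.187], [0.608, -0.278, 0.144], [0.607, -0.248, 0.133], [0.599, -0.316, 0.184], [0.602, -0.279, 0.15], [0.598, -0.234, 0.148], [0.595, -0.315, 0.179], [0.592, -0.299, 0.18], [0.594, -0.293, 0.146], [0.592, -0.291, 0.147], [0.589, -0.293, 0.147], [0.593, -0.314, 0.104], [0.584, -0.292, 0.126], [0.574, -0.288, 0.158], [0.572, -0.291, 0.133], [0.568, -0.299, 0.121]]
0.2901876149746489 510.24271705778614 [-0.01315604  0.57159403  1.41971529] [[ 0.01828139 -0.99974809  0.01302082]
 [-0.98995433 -0.01992537 -0.13997646]
 [ 0.14020064 -0.01033105 -0.99006921]]
```

View pics/c.png

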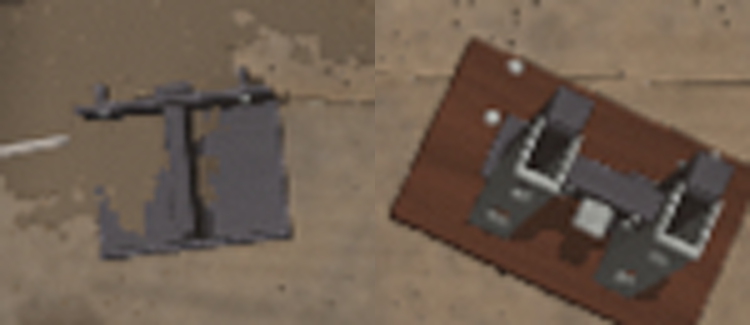

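>>> {"name": "step_arm", "arguments": {
  "plan": [
    {"dx": 0.37,"dy": -0.11,"dz": -0.12,"claw": 0},
    {"dx": 0.37,"dy": -0.11,"dz": -0.12,"claw": 0},
    {"dx": 0.37,"dy": -0.11,"dz": -0.12,"claw": 0},
    {"dx": 0.37,"dy": -0.11,"dz": -0.12,"claw": 0},
    {"dx": 0.37,"dy": -0.11,"dz": -0.12,"claw": 0},
    {"dx": 0.37,"dy": -0.11,"dz": -0.12,"claw": 0},
    {"dx": 0.37,"dy": -0.11,"dz": -0.12,"claw": 0},
    {"dx": 0.37,"dy": -0.11,"dz": -0.12,"claw": 0}
  ]
}}

```text
$.plan[0]: bad value
```

>>> {"name": "step_arm", "arguments": {
  "plan": [
    {"rz": 0.086,"claw": 0},
    {"rz": 0.086,"claw": 0},
    {"rz": 0.086,"claw": 0},
    {"rz": 0.086,"claw": 0},
    {"rz": 0.086,"claw": 0},
    {"rz": 0.086,"claw": 0},
    {"claw": 0.3},
    {"claw": 0.3},
    {"claw": 0.3}
  ]
}}

```text
$.plan[0]: bad value
```

```bash
cat >> h.py <<'E'
from scipy.spatial.transform import Rotation as Ro
def wrist(name):
    o=telemetry.get_obs(); p=viewer.camera("wrist"); T=p["tool_from_camera"]
    cv2.imwrite(f"pics/{name}.png",p["img"][...,::-1])
    z=p["z_map"]; v,u=np.mgrid[:z.shape[0],:z.shape[1]]
    C=np.stack([(u-p["cx"])/p["fx"]*z,(v-p["cy"])/p["fy"]*z,z],-1)
    Rw=Ro.from_euler("xyz",o["eef_rot"]).as_matrix()
    W=(C@T[:3,:3].T+T[:3,3])@Rw.T+o["ee_pos"]; W[z==0]=np.nan
    np.savez(name+".npz",W=W,img=p["img"],T=T,Rw=Rw,pos=o["ee_pos"],f=[p["fx"],p["fy"],p["cx"],p["cy"]])
    print("pose",o["time_s"],o["ee_pos"],o["eef_rot"],"F",o["force"]); return W,p
E
python3 - <<'E'
from h import *
W,p=wrist("w1"); print(p["tool_from_camera"],p["fx"]); Z=W[...,2]
m=(Z>.15)&(Z<.21); print(m.sum(), np.nanmedian(Z[m]) if m.any() else 0)
if m.any(): print(cv2.minAreaRect(W[m][:,:2].astype(np.float32)))
E
```

```text
pose 0.8 [ 0.20490375 -0.51038364  0.22244484] [-3.14156977e+00  2.92097837e-05  3.81812780e-01] F [ 0.28003745 -0.27383233 -0.621377  ]
[[ 5.69354200e-04 -9.68345014e-01 -2.49614924e-01  7.26755618e-02]
 [ 9.99999652e-01  3.99197859e-04  7.32298944e-04 -6.38483678e-04]
 [-6.09472288e-04 -2.49615254e-01  9.68344904e-01 -1.62758900e-01]
 [ 0.00000000e+00  0.00000000e+00  0.00000000e+00  1.00000000e+00]] 296.3625630413189
123 0.2080648609492012
((0.2051238715648651, -0.5084386467933655), (0.017973657697439194, 0.10652781277894974), 21.885101318359375)
```

View pics/w1.png

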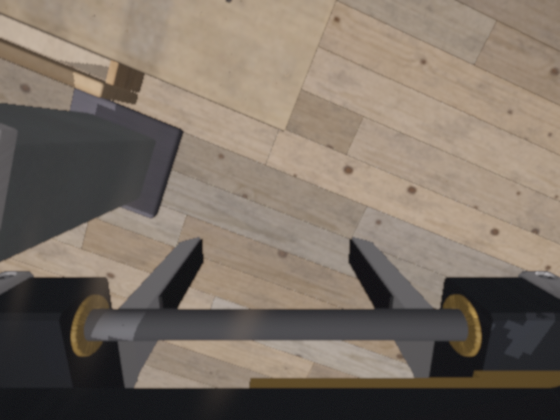

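>>> {"name": "step_arm", "arguments": {
  "plan": [
    {"dx": 0.4,"dy": -0.12,"dz": -0.12,"rx": 0,"ry": 0,"rz": 0,"claw": 0},
    {"dx": 0.4,"dy": -0.12,"dz": -0.12,"rx": 0,"ry": 0,"rz": 0,"claw": 0},
    {"dx": 0.4,"dy": -0.12,"dz": -0.12,"rx": 0,"ry": 0,"rz": 0,"claw": 0},
    {"dx": 0.4,"dy": -0.12,"dz": -0.12,"rx": 0,"ry": 0,"rz": 0,"claw": 0},
    {"dx": 0.4,"dy": -0.12,"dz": -0.12,"rx": 0,"ry": 0,"rz": 0,"claw": 0},
    {"dx": 0.4,"dy": -0.12,"dz": -0.12,"rx": 0,"ry": 0,"rz": 0,"claw": 0},
    {"dx": 0.4,"dy": -0.12,"dz": -0.12,"rx": 0,"ry": 0,"rz": 0,"claw": 0},
    {"dx": 0.4,"dy": -0.12,"dz": -0.12,"rx": 0,"ry": 0,"rz": 0,"claw": 0}
  ]
}}

```text
time_s: 1.65
ee_pos: [0.4672, -0.3007, 0.3191]
eef_rot: [3.141, -0.0, 0.382]
force: [0.1, -0.8, -0.0]
grip_width: 0.0941
grip_force: 0.0
```

>>> {"name": "step_arm", "arguments": {
  "plan": [
    {"dx": 0,"dy": 0,"dz": 0,"rx": 0,"ry": 0,"rz": 0.086,"claw": 0.3},
    {"dx": 0,"dy": 0,"dz": 0,"rx": 0,"ry": 0,"rz": 0.086,"claw": 0.3},
    {"dx": 0,"dy": 0,"dz": 0,"rx": 0,"ry": 0,"rz": 0.086,"claw": 0.3},
    {"dx": 0,"dy": 0,"dz": 0,"rx": 0,"ry": 0,"rz": 0.086,"claw": 0.3},
    {"dx": 0,"dy": 0,"dz": 0,"rx": 0,"ry": 0,"rz": 0.086,"claw": 0.3},
    {"dx": 0,"dy": 0,"dz": 0,"rx": 0,"ry": 0,"rz": 0.086,"claw": 0.3},
    {"dx": 0,"dy": 0,"dz": 0,"rx": 0,"ry": 0,"rz": 0,"claw": 0.3},
    {"dx": 0,"dy": 0,"dz": 0,"rx": 0,"ry": 0,"rz": 0,"claw": 0.3}
  ]
}}

```text
time_s: 2.45
ee_pos: [0.4661, -0.3021, 0.3184]
eef_rot: [-3.142, 0.0, -0.425]
force: [0.0, 0.3, 0.5]
grip_width: 0.0657
grip_force: 0.0
```

Run:
```python
from h import *
W,p=wrist("w2"); Z=W[...,2]
m=(Z>.165)&(Z<.215)&(W[...,0]>.5); print(m.sum(), np.nanpercentile(Z[m],[5,50,95]) if m.any() else 0)
if m.any(): print(cv2.minAreaRect(W[m][:,:2].astype(np.float32)))
```

```text
pose 2.45 [ 0.466102   -0.30207226  0.31842684] [-3.14156160e+00  5.98611930e-05 -4.24675349e-01] F [0.02675647 0.32270487 0.52882935]
2564 [0.16777148 0.18164681 0.18540059]
((0.609337568283081, -0.27160587906837463), (0.10462220013141632, 0.051701053977012634), 65.64805603027344)
```

View pics/w2.png

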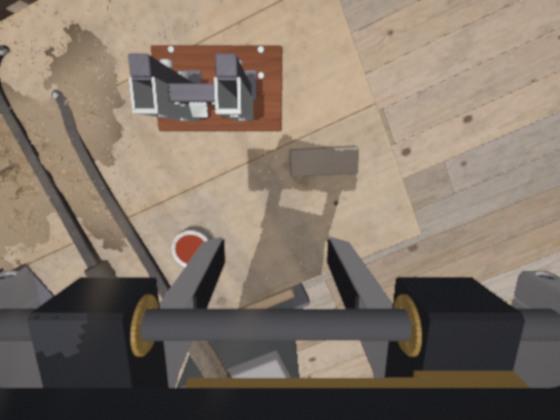

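>>> {"name": "step_arm", "arguments": {
  "plan": [
    {"dx": 0.2,"dy": -0.29,"dz": 0,"rx": 0,"ry": 0,"rz": 0,"claw": 0.5},
    {"dx": 0.2,"dy": -0.29,"dz": 0,"rx": 0,"ry": 0,"rz": 0,"claw": 0.5},
    {"dx": 0.2,"dy": -0.29,"dz": 0,"rx": 0,"ry": 0,"rz": 0,"claw": 0.5},
    {"dx": 0,"dy": 0,"dz": 0,"rx": 0,"ry": 0,"rz": 0,"claw": 0.5},
    {"dx": 0,"dy": 0,"dz": 0,"rx": 0,"ry": 0,"rz": 0,"claw": 0.5}
  ]
}}

```text
time_s: 3.0
ee_pos: [0.557, -0.2476, 0.318]
eef_rot: [3.141, 0.001, -0.426]
force: [-0.3, -0.6, -0.3]
grip_width: 0.0472
grip_force: 0.0
```

Run:
```python
from h import *
W,p=wrist("w3"); Z=W[...,2]; im=p["img"]
m=(Z>.16)&(Z<.215)&(W[...,0]>.45); print(m.sum(), np.nanpercentile(Z[m],[5,50,95]) if m.any() else 0)
print(cv2.minAreaRect(W[m][:,:2].astype(np.float32)))
hist=np.histogram(Z[m],bins=np.arange(.16,.216,.002)); print(hist)
f=(Z>.007)&(Z<.017)&(W[...,0]>.45); ff=np.zeros(Z.shape,np.uint8); ff[f]=255
n,l,s,c=cv2.connectedComponentsWithStats(ff); k=1+s[1:,4].argmax(); print(s[k],cv2.minAreaRect(W[l==k][:,:2].astype(np.float32)))
v,u=np.where(m); print(u.min(),u.max(),v.min(),v.max())
c=im[max(0,v.min()-30):v.max()+50,max(0,u.min()-40):u.max()+40,::-1]
s=min(800/c.shape[1],600/c.shape[0]); print(s,max(0,v.min()-30),max(0,u.min()-40)); cv2.imwrite("pics/w3c.png",cv2.resize(c,None,fx=s,fy=s,interpolation=cv2.INTER_CUBIC)[:600,:800])
```

```text
pose 3.0 [ 0.55700714 -0.24759653  0.31797598] [ 3.14148435e+00  7.46719178e-04 -4.25550186e-01] F [-0.28398755 -0.55773375 -0.29481709]
1828 [0.16498035 0.1823019  0.1853746 ]
((0.6092939972877502, -0.27175337076187134), (0.10408131778240204, 0.05126279965043068), 65.75286865234375)
(array([ 35,  31,  60,  44,  33,  41,  41,  53,  47,  49, 418, 391, 565,
        20,   0,   0,   0,   0,   0,   0,   0,   0,   0,   0,   0,   0,
         0]), array([0.16 , 0.162, 0.164, 0.166, 0.168, 0.17 , 0.172, 0.174, 0.176,
       0.178, 0.18 , 0.182, 0.184, 0.186, 0.188, 0.19 , 0.192, 0.194,
       0.196, 0.198, 0.2  , 0.202, 0.204, 0.206, 0.208, 0.21 , 0.212,
       0.214]))
[    0    90   199   187 12529] ((0.6696271896362305, 0.03580328822135925), (0.338885098695755, 0.3017348647117615), 65.75814056396484)
224 329 123 175
4.324324324324325 93 184
```

View pics/w3c.png

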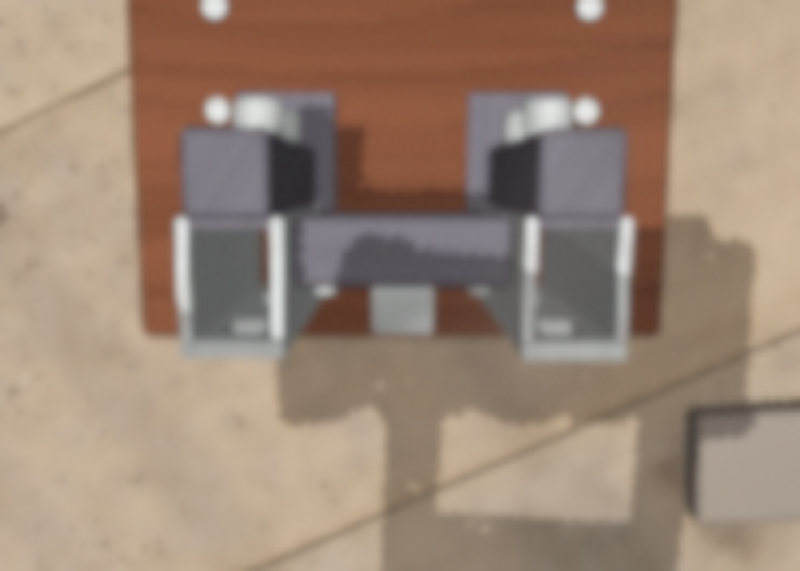

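```bash
cat > ray.py <<'E'
import numpy as np
def ray(name,uv,z):
    d=np.load(name+".npz"); fx,fy,cx,cy=d["f"]; T=d["T"]
    out=[]
    for u,v in uv:
        r=d["Rw"]@(T[:3,:3]@[(u-cx)/fx,(v-cy)/fy,1]); o=d["Rw"]@T[:3,3]+d["pos"]
        out.append(o+r*(z-o[2])/r[2])
    return np.array(out)
E
python3 - <<'E'
from h import *; from ray import ray
d=np.load("w3.npz"); g=cv2.cvtColor(d["img"],cv2.COLOR_RGB2GRAY).astype(float)
# front edge: gradient profile
def fe(u0,u1,r0,r1,ax):
    pts=[]
    for u in range(u0,u1):
        col=g[r0:r1,u] if ax==0 else g[u,r0:r1]
        e=np.abs(np.diff(col)); k=e.argmax(); 
        w=e[max(0,k-1):k+2]; pts.append((r0+0.5+(np.arange(max(0,k-1),max(0,k-1)+len(w))*w).sum()/w.sum()))
    return np.array(pts)
a=fe(228,248,171,180,0); b=fe(307,327,171,180,0); print(np.round(a,1),np.round(b,1))
for z in(.180,.184):
    q=ray("w3",[(225.8,175.6),(328.7,175.8)],z); y=q[0]-q[1]; print(z,np.linalg.norm(y),"origin",q.mean(0),"yaw",np.arctan2(-y[0],y[1]))
W=d["W"]; Z=W[...,2]
yaw=-.424; ex=np.array([np.cos(yaw),np.sin(yaw)]); ey=np.array([-ex[1],ex[0]])
# front faces seen by depth (below top) from w2/w3
for n in("w1","w2","w3"):
    if n=="w1": continue
    W=np.load(n+".npz")["W"]; L=(W[...,:2]-[.592,-.265]); X=L@ex; Y=L@ey; Z=W[...,2]
    for s in(-1,1):
        m=(Z>.05)&(Z<.17)&(abs(Y-s*.04)<.011)&(abs(X)<.02); print(n,s,m.sum(),np.nanmedian(X[m]))
    m=(Z>.175)&(Z<.19)&(abs(X)<.04)&(abs(Y)<.07); print(np.percentile(X[m],[1,5]),np.percentile(Y[m],[1,3,97,99]),np.percentile(Z[m],[50,90]))
E
```

```text
[171.9 171.9 171.9 171.9 171.8 171.9 171.8 171.8 171.8 171.9 171.9 171.9
 171.9 171.9 171.9 171.9 171.9 171.9 172.4 171.7] [175.6 171.9 172.  172.  172.  172.  172.  172.  171.9 171.9 171.9 171.9
 171.9 171.9 171.9 171.9 171.9 171.9 171.9 175.7]
0.18 0.10458912161895959 origin [ 0.58557121 -0.26179243  0.18      ] yaw -0.4269693328648964
0.184 0.10319775738289749 origin [ 0.58607027 -0.26199219  0.184     ] yaw -0.4269693328648958
w2 -1 485 0.007082363166887586
w2 1 662 0.0037134119642738715
[-0.00698117 -0.00599791] [-0.05094704 -0.05031338  0.05147066  0.05249072] [0.1822093  0.18508344]
w3 -1 371 0.003619598339279813
w3 1 402 0.002930167553969619
[-0.0063344  -0.00530139] [-0.05077098 -0.04983138  0.05160277  0.05245151] [0.1827466  0.18499764]
```

>>> {"name": "step_arm", "arguments": {
  "plan": [
    {"dx": 0,"dy": 0,"dz": 0,"rx": 0,"ry": 0,"rz": -0.082,"claw": 0.5},
    {"dx": 0,"dy": 0,"dz": 0,"rx": 0,"ry": 0,"rz": -0.082,"claw": 0.5},
    {"dx": 0,"dy": 0,"dz": 0,"rx": 0,"ry": 0,"rz": -0.082,"claw": 0.5},
    {"dx": 0,"dy": 0,"dz": 0,"rx": 0,"ry": 0,"rz": -0.082,"claw": 0.5}
  ]
}}

```text
time_s: 3.45
ee_pos: [0.556, -0.2488, 0.3189]
eef_rot: [3.141, -0.0, 0.092]
force: [-0.4, -0.1, 0.4]
grip_width: 0.047
grip_force: 0.0
```

>>> {"name": "step_arm", "arguments": {
  "plan": [
    {"dx": -0.07,"dy": -0.46,"dz": 0,"rx": 0,"ry": 0,"rz": 0,"claw": 0.5},
    {"dx": -0.07,"dy": -0.46,"dz": 0,"rx": 0,"ry": 0,"rz": 0,"claw": 0.5},
    {"dx": -0.07,"dy": -0.46,"dz": 0,"rx": 0,"ry": 0,"rz": 0,"claw": 0.5},
    {"dx": -0.07,"dy": -0.46,"dz": 0,"rx": 0,"ry": 0,"rz": 0,"claw": 0.5},
    {"dx": -0.07,"dy": -0.46,"dz": 0.1,"rx": 0,"ry": 0,"rz": 0,"claw": 0.5},
    {"dx": -0.07,"dy": -0.46,"dz": 0.1,"rx": 0,"ry": 0,"rz": 0,"claw": 0.5},
    {"dx": -0.07,"dy": -0.46,"dz": 0.1,"rx": 0,"ry": 0,"rz": 0,"claw": 0.5},
    {"dx": -0.07,"dy": -0.46,"dz": 0.1,"rx": 0,"ry": 0,"rz": 0,"claw": 0.5},
    {"dx": -0.07,"dy": -0.46,"dz": 0.1,"rx": 0,"ry": 0,"rz": 0,"claw": 0.5},
    {"dx": -0.07,"dy": -0.46,"dz": 0.1,"rx": 0,"ry": 0,"rz": 0,"claw": 0.5}
  ]
}}

```text
time_s: 4.45
ee_pos: [0.4466, 0.205, 0.2586]
eef_rot: [-3.141, -0.001, 0.086]
force: [2.5, 0.2, 0.3]
grip_width: 0.0474
grip_force: 0.0
```

>>> {"name": "step_arm", "arguments": {
  "plan": [
    {"dx": 0,"dy": 0,"dz": 0,"rx": 0,"ry": 0,"rz": 0,"claw": 0.5},
    {"dx": 0,"dy": 0,"dz": 0,"rx": 0,"ry": 0,"rz": 0,"claw": 0.5}
  ]
}}

```text
time_s: 4.65
ee_pos: [0.4471, 0.2041, 0.2586]
eef_rot: [3.141, -0.0, 0.088]
force: [0.5, -0.4, -0.1]
grip_width: 0.047
grip_force: 0.0
```

Run:
```python
from h import *
W,p=wrist("w4"); Z=W[...,2]; im=p["img"]
for d in viewer.recognise("ledge",p)[:1]: print(d)
m=(Z>.003)&(Z<.075)&(abs(W[...,0]-.47)<.09)&(abs(W[...,1]-.205)<.085); v,u=np.where(m)
h=(Z>.044)&m; print(h.sum(),np.histogram(Z[h],bins=np.arange(.044,.066,.002))[0])
r0,c0=max(0,v.min()-10),max(0,u.min()-10); c=im[r0:v.max()+10,c0:u.max()+10,::-1]
s=min(800/c.shape[1],600/c.shape[0]); print(s,r0,c0); cv2.imwrite("pics/w4c.png",cv2.resize(c,None,fx=s,fy=s,interpolation=cv2.INTER_CUBIC)[:600,:800])
```

```text
pose 4.65 [0.44708698 0.20411153 0.2586129 ] [ 3.14138423e+00 -1.72637124e-04  8.82988865e-02] F [ 0.51360467 -0.44422753 -0.12226443]
{'rect': [229.5, 135.0, 318.9, 204.7], 'score': 0.83}
1132 [ 15  10  20 179 455 184 259  10   0   0   0]
3.9215686274509802 88 206
```

View pics/w4c.png

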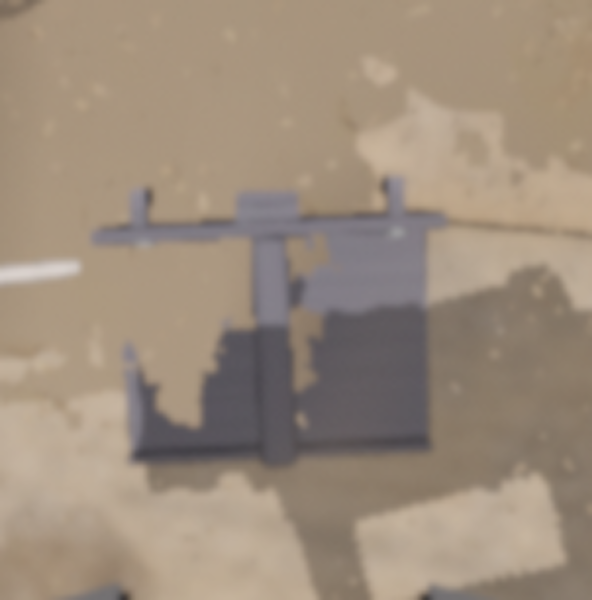

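Run:
```python
from ray import ray; import numpy as np
f=lambda L,z: ray("w4",[(206+(u+.5)/3.9216-.5,88+(v+.5)/3.9216-.5) for u,v in L],z)
e=f([(93,229),(446,212)],.056); y=e[0]-e[1]; print("edge",e,np.linalg.norm(y),"yaw",np.arctan2(-y[0],y[1]),"orig",e.mean(0))
c=f([(141,188),(396,177)],.052); y=c[0]-c[1]; print("claws",np.linalg.norm(y),"yaw",np.arctan2(-y[0],y[1]),c.mean(0))
l=f([(133,459),(430,448)],.014); y=l[0]-l[1]; print("lip",np.linalg.norm(y),np.arctan2(-y[0],y[1]),l.mean(0))
r=f([(270,240),(279,455)],.052); x=r[0]-r[1]; print("rib",r,np.arctan2(x[1],x[0]))
d=np.load("w4.npz"); W=d["W"]; Z=W[...,2]
m=(Z>.046)&(Z<.062)&(abs(W[...,1]-.205)<.02)&(W[...,0]<.495)&(W[...,0]>.42); q=W[m]
fit=np.polyfit(q[:,0],q[:,1],1); print("ribdepth",m.sum(),np.arctan(fit[0]),np.polyval(fit,.49),np.median(q[:,2]))
```

```text
edge [[0.50135899 0.26531898 0.056     ]
 [0.51603193 0.15792931 0.056     ]] 0.10838743214898211 yaw 0.13579185118207626 orig [0.50869546 0.21162415 0.056     ]
claws 0.07851154529446969 yaw 0.13059341305690805 [0.5199193  0.21288569 0.052     ]
lip 0.10683506933273251 0.12667380976057208 [0.42648421 0.20016519 0.014     ]
rib [[0.50270738 0.2108631  0.052     ]
 [0.43456678 0.20191005 0.052     ]] 0.13064240245041764
ribdepth 488 0.13039721528193898 0.20973368448825602 0.05242638980919105
```

>>> {"name": "step_arm", "arguments": {
  "plan": [
    {"dx": 0,"dy": 0,"dz": 0,"rx": 0,"ry": 0,"rz": -0.027,"claw": 0.5},
    {"dx": 0.42,"dy": 0,"dz": 0.1,"rx": 0,"ry": 0,"rz": 0,"claw": 0.5},
    {"dx": 0,"dy": 0,"dz": 0.4,"rx": 0,"ry": 0,"rz": 0,"claw": 0.5},
    {"dx": 0,"dy": 0,"dz": 0.4,"rx": 0,"ry": 0,"rz": 0,"claw": 0.5},
    {"dx": 0,"dy": 0,"dz": 0.4,"rx": 0,"ry": 0,"rz": 0,"claw": 0.5},
    {"dx": 0,"dy": 0,"dz": 0.2,"rx": 0,"ry": 0,"rz": 0,"claw": 0.5},
    {"dx": 0,"dy": 0,"dz": 0,"rx": 0,"ry": 0,"rz": 0,"claw": 0.5},
    {"dx": 0,"dy": 0,"dz": 0,"rx": 0,"ry": 0,"rz": 0,"claw": 0.5}
  ]
}}

```text
time_s: 5.55
ee_pos: [0.4899, 0.2088, 0.1096]
eef_rot: [-3.141, -0.001, 0.127]
force: [0.1, -0.1, 0.8]
grip_width: 0.0469
grip_force: 0.0
```

Run:
```python
from h import *
W,p=wrist("w5"); Z=W[...,2]
m=(Z>.044)&(Z<.062)&(abs(W[...,1]-.209)<.02)&(W[...,0]<.5)&(W[...,0]>.42); q=W[m]; print(m.sum())
cv2.imwrite("pics/w5c.png",cv2.resize(p["img"][60:360,100:460,::-1],None,fx=2,fy=2))
```

```text
pose 5.55 [0.48987334 0.20884814 0.10958712] [-3.14143339e+00 -1.09433378e-03  1.27420347e-01] F [ 0.09032689 -0.14485895  0.80384113]
1181
```

View pics/w5c.png

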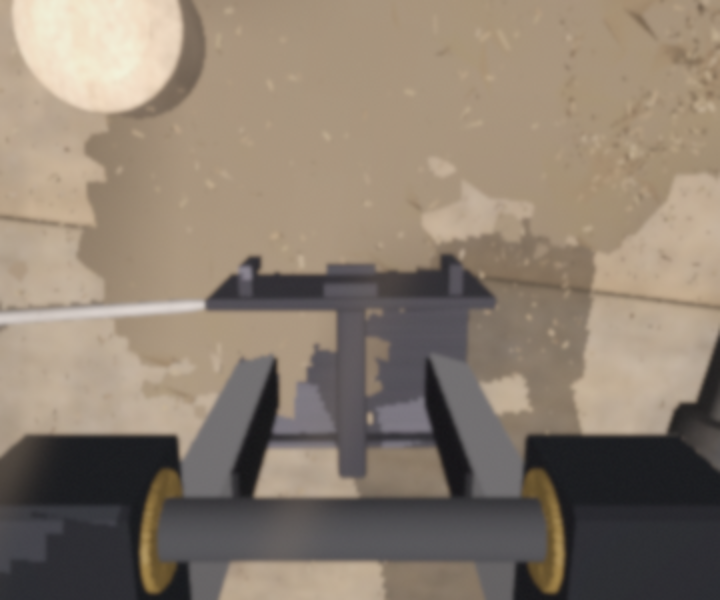

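>>> {"name": "step_arm", "arguments": {
  "plan": [
    {"dx": 0,"dy": 0,"dz": 0.3,"rx": 0,"ry": 0,"rz": 0,"claw": 0.5},
    {"dx": 0,"dy": 0,"dz": 0.3,"rx": 0,"ry": 0,"rz": 0,"claw": 0.5},
    {"dx": 0,"dy": 0,"dz": 0.16,"rx": 0,"ry": 0,"rz": 0,"claw": 0.5},
    {"dx": 0,"dy": 0,"dz": 0,"rx": 0,"ry": 0,"rz": 0,"claw": 0.5},
    {"dx": 0,"dy": 0,"dz": 0,"rx": 0,"ry": 0,"rz": 0,"claw": 1},
    {"dx": 0,"dy": 0,"dz": 0,"rx": 0,"ry": 0,"rz": 0,"claw": 1},
    {"dx": 0,"dy": 0,"dz": 0,"rx": 0,"ry": 0,"rz": 0,"claw": 1},
    {"dx": 0,"dy": 0,"dz": 0,"rx": 0,"ry": 0,"rz": 0,"claw": 1},
    {"dx": 0,"dy": 0,"dz": 0,"rx": 0,"ry": 0,"rz": 0,"claw": 1},
    {"dx": 0,"dy": 0,"dz": 0,"rx": 0,"ry": 0,"rz": 0,"claw": 1}
  ],
  "grip_force": 50
}}

```text
time_s: 6.6
ee_pos: [0.4893, 0.2098, 0.0329]
eef_rot: [-3.142, -0.001, 0.129]
force: [-1.3, -0.6, 5.8]
grip_width: 0.0119
grip_force: 50.0
```

>>> {"name": "step_arm", "arguments": {
  "plan": [
    {"dx": 0,"dy": 0,"dz": -0.2,"rx": 0,"ry": 0,"rz": 0,"claw": 1},
    {"dx": 0,"dy": 0,"dz": -0.4,"rx": 0,"ry": 0,"rz": 0,"claw": 1},
    {"dx": 0,"dy": 0,"dz": -0.4,"rx": 0,"ry": 0,"rz": 0,"claw": 1},
    {"dx": 0,"dy": 0,"dz": -0.4,"rx": 0,"ry": 0,"rz": 0,"claw": 1},
    {"dx": 0,"dy": 0,"dz": -0.4,"rx": 0,"ry": 0,"rz": 0,"claw": 1},
    {"dx": 0,"dy": 0,"dz": -0.2,"rx": 0,"ry": 0,"rz": 0,"claw": 1},
    {"dx": 0,"dy": 0,"dz": 0,"rx": 0,"ry": 0,"rz": 0,"claw": 1}
  ]
}}

```text
time_s: 7.3
ee_pos: [0.4897, 0.21, 0.2349]
eef_rot: [-3.141, -0.004, 0.129]
force: [0.2, 0.3, -2.7]
grip_width: 0.0114
grip_force: 50.0
```

>>> {"name": "step_arm", "arguments": {
  "plan": [
    {"dx": 0,"dy": 0,"dz": 0,"rx": 0,"ry": 0,"rz": 0.0706,"claw": 1},
    {"dx": 0,"dy": 0,"dz": 0,"rx": 0,"ry": 0,"rz": 0.0706,"claw": 1},
    {"dx": 0,"dy": 0,"dz": 0,"rx": 0,"ry": 0,"rz": 0.0706,"claw": 1},
    {"dx": 0,"dy": 0,"dz": 0,"rx": 0,"ry": 0,"rz": 0.0706,"claw": 1},
    {"dx": 0,"dy": 0,"dz": 0,"rx": 0,"ry": 0,"rz": 0.0706,"claw": 1},
    {"dx": 0,"dy": 0,"dz": 0,"rx": 0,"ry": 0,"rz": 0,"claw": 1}
  ]
}}

```text
time_s: 7.9
ee_pos: [0.4885, 0.2095, 0.2304]
eef_rot: [3.14, 0.002, -0.427]
force: [-1.0, -0.6, -2.5]
grip_width: 0.0114
grip_force: 50.0
```

>>> {"name": "step_arm", "arguments": {
  "plan": [
    {"dx": 0.2,"dy": 0.39,"dz": 0,"rx": 0,"ry": 0,"rz": 0,"claw": 1},
    {"dx": 0.2,"dy": 0.39,"dz": 0,"rx": 0,"ry": 0,"rz": 0,"claw": 1},
    {"dx": 0.2,"dy": 0.39,"dz": 0,"rx": 0,"ry": 0,"rz": 0,"claw": 1},
    {"dx": 0.2,"dy": 0.39,"dz": 0,"rx": 0,"ry": 0,"rz": 0,"claw": 1},
    {"dx": 0.2,"dy": 0.39,"dz": 0,"rx": 0,"ry": 0,"rz": 0,"claw": 1},
    {"dx": 0.2,"dy": 0.39,"dz": 0,"rx": 0,"ry": 0,"rz": 0,"claw": 1},
    {"dx": 0.2,"dy": 0.39,"dz": 0,"rx": 0,"ry": 0,"rz": 0,"claw": 1},
    {"dx": 0.2,"dy": 0.39,"dz": 0,"rx": 0,"ry": 0,"rz": 0,"claw": 1},
    {"dx": 0.2,"dy": 0.39,"dz": 0,"rx": 0,"ry": 0,"rz": 0,"claw": 1},
    {"dx": 0,"dy": 0,"dz": 0,"rx": 0,"ry": 0,"rz": 0,"claw": 1}
  ]
}}

```text
time_s: 8.9
ee_pos: [0.5074, -0.1883, 0.2307]
eef_rot: [3.141, 0.002, -0.426]
force: [-0.2, 0.3, -3.2]
grip_width: 0.0115
grip_force: 50.0
```

Run:
```python
from h import *
W,p=wrist("w6"); Z=W[...,2]
o=telemetry.get_obs(); O=np.array([.586,-.262]); y=-.426; ex=np.array([np.cos(y),np.sin(y)]); ey=np.array([-ex[1],ex[0]])
d=o["ee_pos"][:2]-O; print("tcp in rack",d@ex,d@ey,o["moment"])
cv2.imwrite("pics/w6c.png",cv2.resize(p["img"][20:320,100:460,::-1],None,fx=2,fy=2))
```

```text
pose 8.9 [ 0.50735583 -0.1883108   0.23069111] [ 3.14083059e+00  1.88819167e-03 -4.26246350e-01] F [-0.17308478  0.25967055 -3.21055112]
tcp in rack -0.10291216145972476 0.036667381316014 [0.0734393  0.01106132 0.02509448]
```

View pics/w6c.png

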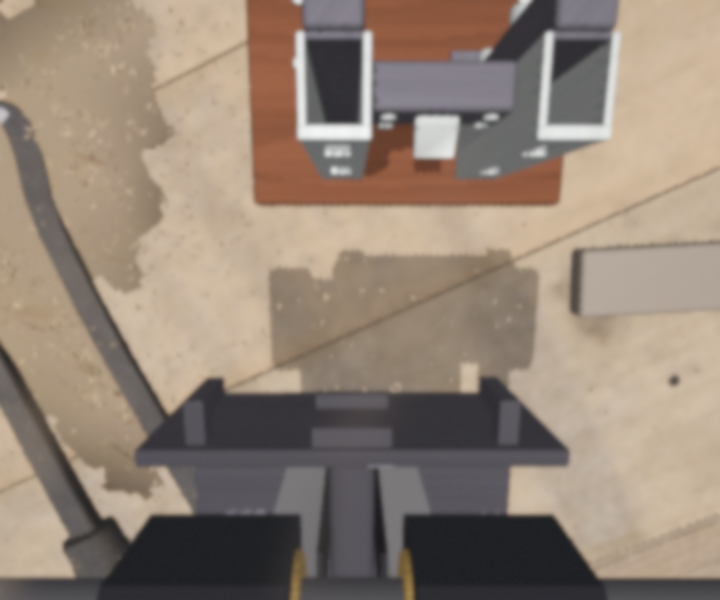

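```bash
cat > m.py <<'E'
from ray import ray; import numpy as np
def local(name,uv,z):
    d=np.load(name+".npz"); return (ray(name,uv,z)-d["pos"])@d["Rw"]
E
python3 - <<'E'
from m import *
print(np.load("w6.npz")["f"])
c=lambda L:[(100+u/2,20+v/2) for u,v in L]
print("rack w6",local("w6",c([(297,137.5),(610,137)]),.184))
print("rack w3",local("w3",[(225.8,175.6),(328.7,175.8)],.184), "world",ray("w3",[(225.8,175.6),(328.7,175.8)],.184))
print("rack w6 world",ray("w6",c([(297,137.5),(610,137)]),.184).mean(0))
print("plate",local("w6",c([(137,460),(568,460)]),.2307-.033+.056))
print("claw",local("w6",c([(213,379),(491,379)]),.2307-.033+.030))
d=np.load("w2.npz")
E
```

```text
[296.36256304 296.36256304 275.59026204 211.20216461]
rack w6 [[ 0.10157338 -0.01847999  0.04648533]
 [ 0.10179975  0.0846707   0.04656351]]
rack w3 [[ 0.03258715 -0.05049949  0.13394622]
 [ 0.03244069  0.05269816  0.1339575 ]] world [[ 0.60743809 -0.2150256   0.184     ]
 [ 0.56470244 -0.30895878  0.184     ]]
rack w6 world [ 0.58616566 -0.26048373  0.184     ]
plate [[ 0.01596433 -0.05452508 -0.02308064]
 [ 0.01598405  0.05404265 -0.02299794]]
claw [[ 0.03047202 -0.04041535  0.00290278]
 [ 0.03049819  0.03971255  0.00296379]]
```

>>> {"name": "step_arm", "arguments": {
  "plan": [
    {"dx": 0.1,"dy": 0.11,"dz": 0,"rx": 0,"ry": 0,"rz": 0,"claw": 1},
    {"dx": 0.2,"dy": 0.11,"dz": 0.1,"rx": 0,"ry": 0,"rz": 0,"claw": 1},
    {"dx": 0.2,"dy": 0.11,"dz": 0.15,"rx": 0,"ry": 0,"rz": 0,"claw": 1},
    {"dx": 0,"dy": 0,"dz": 0.25,"rx": 0,"ry": 0,"rz": 0,"claw": 1},
    {"dx": 0,"dy": 0,"dz": 0.25,"rx": 0,"ry": 0,"rz": 0,"claw": 1},
    {"dx": 0,"dy": 0,"dz": 0,"rx": 0,"ry": 0,"rz": 0,"claw": 1},
    {"dx": 0,"dy": 0,"dz": 0,"rx": 0,"ry": 0,"rz": 0,"claw": 1},
    {"dx": 0,"dy": 0,"dz": 0,"rx": 0,"ry": 0,"rz": 0,"claw": 1}
  ]
}}

```text
time_s: 9.75
ee_pos: [0.5407, -0.2349, 0.159]
eef_rot: [3.142, -0.002, -0.424]
force: [0.3, -0.8, -2.8]
grip_width: 0.0112
grip_force: 50.0
```

Run:
```python
from h import *
W,p=wrist("w7")
for i in range(3): print(telemetry.get_obs()["ee_pos"])
c=p["img"][40:280,140:420,::-1]; cv2.imwrite("pics/w7c.png",cv2.resize(c,None,fx=2.5,fy=2.5,interpolation=cv2.INTER_CUBIC))
```

```text
pose 9.75 [ 0.54067515 -0.23493568  0.15903582] [ 3.14150652e+00 -2.23777973e-03 -4.24463911e-01] F [ 0.26458607 -0.82151157 -2.81141117]
[ 0.54061036 -0.23497922  0.15903776]
[ 0.54061036 -0.23497922  0.15903776]
[ 0.54061036 -0.23497922  0.15903776]
```

View pics/w7c.png

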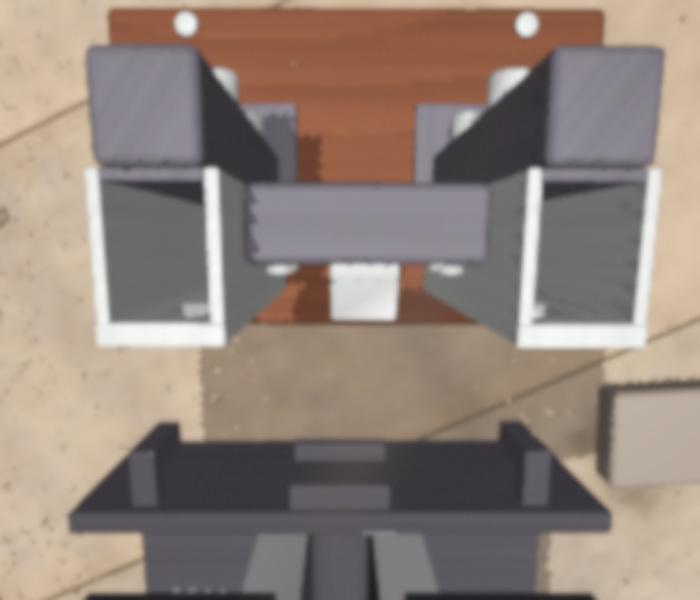

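Run:
```python
from m import *
c=lambda L:[(140+(u+.5)/2.5-.5,40+(v+.5)/2.5-.5) for u,v in L]
for z in(.182,.184): print("rack",local("w7",c([(97,346.5),(646,347)]),z))
print("rackinner",local("w7",c([(224.5,346),(518,346)]),.184)[:,1].mean())
zl=.159-.033
print("plate",local("w7",c([(71,513),(609,513)]),zl+.056))
print("neck",local("w7",c([(143,452),(536,452)]),zl+.052))
print("hook",local("w7",c([(168,424),(511,424)]),zl+.026))
```

```text
rack [[ 0.05218866 -0.0466263  -0.02285146]
 [ 0.05214856  0.05746393 -0.02284259]]
rack [[ 0.05247355 -0.04596936 -0.02485078]
 [ 0.05243403  0.0566334  -0.02484203]]
rackinner 0.005275537468147481
plate [[ 0.01864061 -0.05454137 -0.02292722]
 [ 0.01869031  0.05347091 -0.02291781]]
neck [[ 0.03022295 -0.04036377 -0.01890007]
 [ 0.03026157  0.03907466 -0.01889314]]
hook [[ 0.0295421  -0.04118017  0.0070984 ]
 [ 0.02958247  0.03988603  0.00710547]]
```

>>> {"name": "step_arm", "arguments": {
  "plan": [
    {"dx": 0,"dy": 0.056,"dz": 0.066,"rx": 0,"ry": 0,"rz": 0,"claw": 1},
    {"dx": 0,"dy": 0,"dz": 0.07,"rx": 0,"ry": 0,"rz": 0,"claw": 1},
    {"dx": 0.09,"dy": 0,"dz": 0,"rx": 0,"ry": 0,"rz": 0,"claw": 1},
    {"dx": 0.07,"dy": 0,"dz": 0,"rx": 0,"ry": 0,"rz": 0,"claw": 1},
    {"dx": 0,"dy": 0,"dz": 0,"rx": 0,"ry": 0,"rz": 0,"claw": 1},
    {"dx": 0,"dy": 0,"dz": 0,"rx": 0,"ry": 0,"rz": 0,"claw": 1},
    {"dx": 0,"dy": 0,"dz": 0,"rx": 0,"ry": 0,"rz": 0,"claw": 1}
  ]
}}

```text
time_s: 10.5
ee_pos: [0.5522, -0.2466, 0.1439]
eef_rot: [-3.142, 0.0, -0.425]
force: [0.8, -0.9, -2.7]
grip_width: 0.0116
grip_force: 50.0
```

```bash
cat >> h.py <<'E'
def rk(P=None):
    o=telemetry.get_obs(); T0=np.array([.54061,-.23498]); y=-.4245
    ex=np.array([np.cos(y),np.sin(y)]); ty=np.array([ex[1],-ex[0]])
    d=o["ee_pos"][:2]-T0; f=o["force"][:2]
    print(f"t {o['time_s']:.2f} plate x in rack {(d@ex-.033)*1e3:.1f} mm  y err {(d@ty-.0058)*1e3:.1f} mm  ledge z {(o['ee_pos'][2]-.0329)*1e3:.1f}  yaw {o['eef_rot'][2]:.4f} pitch {o['eef_rot'][1]:.4f} Fx {f@ex:.1f} Fy {f@ty:.1f} Fz {o['force'][2]:.1f} M {np.round(o['moment'],2)}")
E
python3 -c "
from h import *
rk(); W,p=wrist('w8')"
```

```text
t 10.50 plate x in rack -17.7 mm  y err -0.0 mm  ledge z 111.0  yaw -0.4254 pitch 0.0001 Fx 1.1 Fy 0.5 Fz -2.7 M [ 0.06 -0.06 -0.03]
pose 10.5 [ 0.55220287 -0.24656523  0.14386382] [-3.14158681e+00  1.05515798e-04 -4.25433187e-01] F [ 0.77330592 -0.85239685 -2.66055822]
```

>>> {"name": "step_arm", "arguments": {
  "plan": [
    {"dx": 0.02,"dy": 0,"dz": -0.015,"rx": 0,"ry": 0,"rz": 0,"claw": 1},
    {"dx": 0.02,"dy": 0,"dz": 0,"rx": 0,"ry": 0,"rz": 0,"claw": 1},
    {"dx": 0.02,"dy": 0,"dz": 0,"rx": 0,"ry": 0,"rz": 0,"claw": 1},
    {"dx": 0.02,"dy": 0,"dz": 0,"rx": 0,"ry": 0,"rz": 0,"claw": 1},
    {"dx": 0,"dy": 0,"dz": 0,"rx": 0,"ry": 0,"rz": 0,"claw": 1},
    {"dx": 0,"dy": 0,"dz": 0,"rx": 0,"ry": 0,"rz": 0,"claw": 1}
  ]
}}

```text
time_s: 11.15
ee_pos: [0.5595, -0.25, 0.1451]
eef_rot: [-3.142, 0.0, -0.426]
force: [0.4, -0.7, -6.1]
grip_width: 0.0117
grip_force: 50.0
```

```bash
python3 -c "
from h import *
rk()"
```

```text
t 11.15 plate x in rack -9.6 mm  y err 0.1 mm  ledge z 112.2  yaw -0.4256 pitch 0.0004 Fx 0.6 Fy 0.4 Fz -6.1 M [ 0.05 -0.06 -0.  ]
```

>>> {"name": "step_arm", "arguments": {
  "plan": [
    {"dx": 0,"dy": 0,"dz": 0.01,"rx": 0,"ry": 0,"rz": 0,"claw": 1},
    {"dx": 0.02,"dy": 0,"dz": 0,"rx": 0,"ry": 0,"rz": 0,"claw": 1},
    {"dx": 0.02,"dy": 0,"dz": 0,"rx": 0,"ry": 0,"rz": 0,"claw": 1},
    {"dx": 0,"dy": 0,"dz": 0,"rx": 0,"ry": 0,"rz": 0,"claw": 1},
    {"dx": 0,"dy": 0,"dz": 0,"rx": 0,"ry": 0,"rz": 0,"claw": 1}
  ]
}}

```text
time_s: 11.65
ee_pos: [0.5632, -0.2516, 0.1444]
eef_rot: [-3.142, -0.0, -0.426]
force: [-0.4, 0.4, -3.4]
grip_width: 0.0115
grip_force: 50.0
```

```bash
python3 -c "
from h import *
rk()"
```

```text
t 11.65 plate x in rack -5.5 mm  y err 0.1 mm  ledge z 111.5  yaw -0.4256 pitch -0.0000 Fx -0.5 Fy -0.2 Fz -3.4 M [ 0.04 -0.05  0.01]
```

>>> {"name": "step_arm", "arguments": {
  "plan": [
    {"dx": 0.02,"dy": 0,"dz": 0.003,"rx": 0,"ry": 0,"rz": 0,"claw": 1},
    {"dx": 0.02,"dy": 0,"dz": 0,"rx": 0,"ry": 0,"rz": 0,"claw": 1},
    {"dx": 0.01,"dy": 0,"dz": 0,"rx": 0,"ry": 0,"rz": 0,"claw": 1},
    {"dx": 0,"dy": 0,"dz": 0,"rx": 0,"ry": 0,"rz": 0,"claw": 1},
    {"dx": 0,"dy": 0,"dz": 0,"rx": 0,"ry": 0,"rz": 0,"claw": 1}
  ]
}}

```text
time_s: 12.15
ee_pos: [0.5677, -0.2537, 0.144]
eef_rot: [3.142, 0.0, -0.426]
force: [-0.7, 0.7, -3.4]
grip_width: 0.0116
grip_force: 50.0
```

```bash
python3 -c "
from h import *
rk()"
```

```text
t 12.15 plate x in rack -0.6 mm  y err 0.1 mm  ledge z 111.1  yaw -0.4256 pitch 0.0001 Fx -0.9 Fy -0.3 Fz -3.4 M [0.04 0.03 0.01]
```

>>> {"name": "step_arm", "arguments": {
  "plan": [
    {"dx": 0.01,"dy": 0,"dz": 0,"rx": 0,"ry": 0,"rz": 0,"claw": 1},
    {"dx": 0.01,"dy": 0,"dz": 0,"rx": 0,"ry": 0,"rz": 0,"claw": 1},
    {"dx": 0,"dy": 0,"dz": 0,"rx": 0,"ry": 0,"rz": 0,"claw": 1},
    {"dx": 0,"dy": 0,"dz": 0,"rx": 0,"ry": 0,"rz": 0,"claw": 1}
  ]
}}

```text
time_s: 12.55
ee_pos: [0.5685, -0.254, 0.1436]
eef_rot: [-3.141, 0.004, -0.426]
force: [-8.3, 3.5, -1.3]
grip_width: 0.0115
grip_force: 50.0
```

```bash
python3 -c "
from h import *
rk()"
```

```text
t 12.55 plate x in rack 0.3 mm  y err 0.0 mm  ledge z 110.7  yaw -0.4257 pitch 0.0036 Fx -9.0 Fy 0.2 Fz -1.3 M [ 0.66  1.37 -0.15]
```

>>> {"name": "step_arm", "arguments": {
  "plan": [
    {"dx": -0.006,"dy": 0,"dz": 0.01,"rx": 0,"ry": 0,"rz": 0,"claw": 1},
    {"dx": 0,"dy": 0,"dz": 0.02,"rx": 0,"ry": 0,"rz": 0,"claw": 1},
    {"dx": 0,"dy": 0,"dz": 0.02,"rx": 0,"ry": 0,"rz": 0,"claw": 1},
    {"dx": 0,"dy": 0,"dz": 0.02,"rx": 0,"ry": 0,"rz": 0,"claw": 1},
    {"dx": 0,"dy": 0,"dz": 0,"rx": 0,"ry": 0,"rz": 0,"claw": 1}
  ]
}}

```text
time_s: 13.05
ee_pos: [0.5684, -0.254, 0.1372]
eef_rot: [3.142, 0.002, -0.426]
force: [-7.0, 2.8, 1.7]
grip_width: 0.0117
grip_force: 50.0
```

```bash
python3 -c "
from h import *
rk()"
```

```text
t 13.05 plate x in rack 0.2 mm  y err 0.1 mm  ledge z 104.3  yaw -0.4256 pitch 0.0016 Fx -7.5 Fy 0.3 Fz 1.7 M [ 0.56  1.16 -0.09]
```

>>> {"name": "step_arm", "arguments": {
  "plan": [
    {"dx": 0,"dy": 0,"dz": 0.02,"rx": 0,"ry": 0,"rz": 0,"claw": 1},
    {"dx": 0,"dy": 0,"dz": 0.02,"rx": 0,"ry": 0,"rz": 0,"claw": 1},
    {"dx": 0,"dy": 0,"dz": 0.02,"rx": 0,"ry": 0,"rz": 0,"claw": 1},
    {"dx": 0,"dy": 0,"dz": 0,"rx": 0,"ry": 0,"rz": 0,"claw": 1}
  ],
  "grip_force": 60
}}

```text
time_s: 13.45
ee_pos: [0.5685, -0.254, 0.1317]
eef_rot: [3.142, 0.001, -0.426]
force: [-8.8, 3.5, 5.5]
grip_width: 0.0116
grip_force: 60.0
```

```bash
python3 -c "
from h import *
rk()"
```

```text
t 13.45 plate x in rack 0.2 mm  y err 0.1 mm  ledge z 98.8  yaw -0.4256 pitch 0.0012 Fx -9.4 Fy 0.4 Fz 5.5 M [ 0.71  1.36 -0.08]
```

>>> {"name": "step_arm", "arguments": {
  "plan": [
    {"dx": 0,"dy": 0,"dz": 0.02,"rx": 0,"ry": 0,"rz": 0,"claw": 1},
    {"dx": 0,"dy": 0,"dz": 0.02,"rx": 0,"ry": 0,"rz": 0,"claw": 1},
    {"dx": 0,"dy": 0,"dz": 0,"rx": 0,"ry": 0,"rz": 0,"claw": 1}
  ]
}}

```text
time_s: 13.75
ee_pos: [0.5679, -0.2537, 0.1263]
eef_rot: [-3.142, 0.004, -0.426]
force: [-8.1, 2.8, -3.3]
grip_width: 0.0115
grip_force: 60.0
```

```bash
python3 -c "
from h import *
rk()"
```

```text
t 13.75 plate x in rack -0.4 mm  y err 0.0 mm  ledge z 93.4  yaw -0.4255 pitch 0.0037 Fx -8.5 Fy 0.8 Fz -3.3 M [ 0.63  1.36 -0.  ]
```

>>> {"name": "step_arm", "arguments": {
  "plan": [
    {"dx": 0,"dy": 0,"dz": 0.01,"rx": 0,"ry": 0,"rz": 0,"claw": 1},
    {"dx": 0,"dy": 0,"dz": 0.01,"rx": 0,"ry": 0,"rz": 0,"claw": 1},
    {"dx": 0,"dy": 0,"dz": 0,"rx": 0,"ry": 0,"rz": 0,"claw": 1}
  ]
}}

```text
time_s: 14.05
ee_pos: [0.5681, -0.2538, 0.1244]
eef_rot: [-3.141, 0.003, -0.426]
force: [-7.2, 2.3, -3.9]
grip_width: 0.0116
grip_force: 60.0
```

```bash
python3 -c "
from h import *
rk()"
```

```text
t 14.05 plate x in rack -0.2 mm  y err 0.0 mm  ledge z 91.5  yaw -0.4255 pitch 0.0031 Fx -7.5 Fy 0.9 Fz -3.9 M [ 0.58  1.2  -0.  ]
```

>>> {"name": "step_arm", "arguments": {
  "plan": [
    {"dx": 0,"dy": 0,"dz": 0.01,"rx": 0,"ry": 0,"rz": 0,"claw": 1},
    {"dx": 0,"dy": 0,"dz": 0.01,"rx": 0,"ry": 0,"rz": 0,"claw": 1},
    {"dx": 0,"dy": 0,"dz": 0,"rx": 0,"ry": 0,"rz": 0,"claw": 1}
  ]
}}

```text
time_s: 14.35
ee_pos: [0.5686, -0.254, 0.1237]
eef_rot: [-3.142, 0.001, -0.426]
force: [-10.6, 4.9, 5.1]
grip_width: 0.0117
grip_force: 60.0
```

```bash
python3 -c "
from h import *
rk()"
```

```text
t 14.35 plate x in rack 0.3 mm  y err 0.0 mm  ledge z 90.8  yaw -0.4256 pitch 0.0011 Fx -11.7 Fy -0.1 Fz 5.1 M [ 0.75  1.43 -0.01]
```

>>> {"name": "step_arm", "arguments": {
  "plan": [
    {"dx": 0,"dy": 0,"dz": 0.01,"rx": 0,"ry": 0,"rz": 0,"claw": 1},
    {"dx": 0,"dy": 0,"dz": 0.01,"rx": 0,"ry": 0,"rz": 0,"claw": 1},
    {"dx": 0,"dy": 0,"dz": 0,"rx": 0,"ry": 0,"rz": 0,"claw": 1}
  ]
}}

```text
time_s: 14.65
ee_pos: [0.5686, -0.2541, 0.1234]
eef_rot: [3.142, 0.0, -0.426]
force: [-16.3, 7.8, 21.1]
grip_width: 0.0119
grip_force: 60.0
```

```bash
python3 -c "
from h import *
rk()"
```

```text
t 14.65 plate x in rack 0.4 mm  y err 0.1 mm  ledge z 90.5  yaw -0.4256 pitch 0.0003 Fx -18.0 Fy -0.4 Fz 21.1 M [ 1.36  2.74 -0.04]
```

>>> {"name": "step_arm", "arguments": {
  "plan": [
    {"dx": -0.005,"dy": 0,"dz": -0.02,"rx": 0,"ry": 0,"rz": 0,"claw": 1},
    {"dx": -0.005,"dy": 0,"dz": -0.02,"rx": 0,"ry": 0,"rz": 0,"claw": 1},
    {"dx": 0,"dy": 0,"dz": -0.01,"rx": 0,"ry": 0,"rz": 0,"claw": 1},
    {"dx": 0,"dy": 0,"dz": 0,"rx": 0,"ry": 0,"rz": 0,"claw": 1}
  ]
}}

```text
time_s: 15.05
ee_pos: [0.5672, -0.2534, 0.1255]
eef_rot: [-3.142, 0.003, -0.425]
force: [-6.4, 2.4, -2.6]
grip_width: 0.0112
grip_force: 60.0
```

```bash
python3 -c "
from h import *
rk()"
```

```text
t 15.05 plate x in rack -1.1 mm  y err 0.0 mm  ledge z 92.6  yaw -0.4255 pitch 0.0029 Fx -6.9 Fy 0.4 Fz -2.6 M [ 0.54  1.15 -0.02]
```

>>> {"name": "step_arm", "arguments": {
  "plan": [
    {"dx": 0.005,"dy": 0,"dz": -0.01,"rx": 0,"ry": 0,"rz": 0,"claw": 1},
    {"dx": 0,"dy": 0,"dz": 0,"rx": 0,"ry": 0,"rz": 0,"claw": 1}
  ]
}}

```text
time_s: 15.25
ee_pos: [0.5672, -0.2534, 0.1256]
eef_rot: [-3.141, 0.005, -0.425]
force: [-6.4, 2.2, -8.4]
grip_width: 0.0119
grip_force: 60.0
```

```bash
python3 -c "
from h import *
rk()"
```

```text
t 15.25 plate x in rack -1.1 mm  y err 0.0 mm  ledge z 92.7  yaw -0.4255 pitch 0.0048 Fx -6.8 Fy 0.6 Fz -8.4 M [0.57 1.24 0.02]
```

>>> {"name": "step_arm", "arguments": {
  "plan": [
    {"dx": 0.005,"dy": 0,"dz": 0.015,"rx": 0,"ry": 0,"rz": 0,"claw": 1},
    {"dx": 0,"dy": 0,"dz": 0.015,"rx": 0,"ry": 0,"rz": 0,"claw": 1},
    {"dx": 0,"dy": 0,"dz": 0,"rx": 0,"ry": 0,"rz": 0,"claw": 1}
  ]
}}

```text
time_s: 15.55
ee_pos: [0.5684, -0.2539, 0.1239]
eef_rot: [-3.142, 0.002, -0.426]
force: [-6.1, 2.5, -0.1]
grip_width: 0.0117
grip_force: 60.0
```

```bash
python3 -c "
from h import *
rk()"
```

```text
t 15.55 plate x in rack 0.1 mm  y err 0.1 mm  ledge z 91.0  yaw -0.4255 pitch 0.0022 Fx -6.6 Fy 0.3 Fz -0.1 M [0.57 1.13 0.02]
```

Seated and supported; release and retreat upward.

>>> {"name": "step_arm", "arguments": {
  "plan": [
    {"dx": 0,"dy": 0,"dz": 0.005,"rx": 0,"ry": 0,"rz": 0,"claw": 1},
    {"dx": 0,"dy": 0,"dz": 0,"rx": 0,"ry": 0,"rz": 0,"claw": 0.8},
    {"dx": 0,"dy": 0,"dz": 0,"rx": 0,"ry": 0,"rz": 0,"claw": 0.65},
    {"dx": 0,"dy": 0,"dz": 0,"rx": 0,"ry": 0,"rz": 0,"claw": 0.65},
    {"dx": 0,"dy": 0,"dz": 0,"rx": 0,"ry": 0,"rz": 0,"claw": 0.65}
  ]
}}

```text
time_s: 16.05
ee_pos: [0.5691, -0.2543, 0.1237]
eef_rot: [3.142, -0.0, -0.426]
force: [0.9, 0.2, -0.1]
grip_width: 0.0327
grip_force: 0.0
```

>>> {"name": "step_arm", "arguments": {
  "plan": [
    {"dx": 0,"dy": 0,"dz": -0.1,"rx": 0,"ry": 0,"rz": 0,"claw": 0.65},
    {"dx": 0,"dy": 0,"dz": -0.2,"rx": 0,"ry": 0,"rz": 0,"claw": 0.65},
    {"dx": -0.1,"dy": 0,"dz": -0.3,"rx": 0,"ry": 0,"rz": 0,"claw": 0.65},
    {"dx": -0.2,"dy": 0,"dz": -0.4,"rx": 0,"ry": 0,"rz": 0,"claw": 0.65},
    {"dx": -0.2,"dy": 0,"dz": -0.2,"rx": 0,"ry": 0,"rz": 0,"claw": 0.65},
    {"dx": 0,"dy": 0,"dz": 0,"rx": 0,"ry": 0,"rz": 0,"claw": 0.65},
    {"dx": 0,"dy": 0,"dz": 0,"rx": 0,"ry": 0,"rz": 0,"claw": 0.65}
  ]
}}

```text
time_s: 16.75
ee_pos: [0.5236, -0.2337, 0.244]
eef_rot: [3.142, -0.001, -0.426]
force: [-0.1, 0.6, -1.1]
grip_width: 0.0327
grip_force: 0.0
```

Run:
```python
from h import *
W,p=wrist("w9"); Z=W[...,2]
o=[.5862,-.2610]; y=-.4255; ex=np.array([np.cos(y),np.sin(y)]); ey=np.array([-ex[1],ex[0]])
L=W[...,:2]-o; X=L@ex; Y=L@ey
for n,c in (("floor L",(abs(Y-.035)<.015)&(X<-.02)&(X>-.08)),("floor R",(abs(Y+.035)<.015)&(X<-.02)&(X>-.08)),("rib",(abs(Y)<.004)&(X<-.015)&(X>-.07))):
    m=c&(Z>.07)&(Z<.17); print(n,m.sum(), np.round(np.polyfit(X[m],Z[m],1),3) if m.sum()>20 else "")
m=(Z>.14)&(Z<.158)&(X>-.012)&(X<.006)&(abs(Y)<.06); print("plate top",m.sum(),np.nanmedian(X[m]),np.nanpercentile(Y[m],[1,99]),np.median(Z[m]))
```

```text
pose 16.75 [ 0.52360732 -0.23371772  0.24395836] [ 3.14152656e+00 -1.08223376e-03 -4.25660682e-01] F [-0.12984139  0.61123141 -1.11412244]
floor L 1538 [0.054 0.096]
floor R 1550 [0.053 0.096]
rib 528 [0.053 0.143]
plate top 1193 -0.004414956240381186 [-0.05310903  0.05270703] 0.14638856537163575
```

```bash
python3 -c "
from station import hand_in
print(hand_in())"
```

```text
the job is handed in; nothing more can be done
None
```

I mounted the ledge in the upper slots, pressed it past the latch, and handed the job in at about 17 s. It resisted a gentle upward pull, and after release it hung about 91 mm up with the expected 3° droop. The hand-in returned no verdict.

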